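# Unlock, shift and relock a specimen carriage with a pull-knob plunger

### The job

The specimen carriage is held back by the pin of the black pull knob on the front of its dock. Pull the knob out until it stays out at its detent, slide the carriage along the dock, without lifting it, from its parking place until its middle is about in line with the knob, and push the knob back in so that its pin locks the carriage, knob fully home; the locking slot is hidden and has to be felt for. Keep the specimen cup standing in the carriage, leave the things round the dock alone, and let go of everything.

Things in the scene. Friction and masses are not known exactly. Their poses are not given: they have to be found in the camera images.
- dock: Fixed aluminium dock: 6 mm floor, 15 mm thick front and back rails (tops 56 mm high, inner faces 85 mm apart). Origin at table height, midway between the rails, in line with the knob; x runs from front to back (the knob's direction), y along the channel to the parking end. Channel from y = -113 to +203 mm. At y = 0 a housing plate 60 mm wide, 62 mm high, face at x = -70 mm.
- knob (a joint): Knob pull-out, m: 0 = home, grows towards dock -x. Bistable: from home the pull needs up to about 10 N, fading to nothing near 0.020; beyond that it moves out by itself to the detent at 0.030, which is also the end of travel, and stays there. Pushing it off the detent takes about 5 N; below 0.020 a spring (2 N there, 9 N at home) drives it in by itself.
- pin_mouth (a point): Fixed point where the knob's level 10 mm pin leaves the front rail, 40 mm above the table, dock x = -42 mm, y = 0. At home the pin stands 14 mm into the channel and blocks the carriage's leading end. Pushed in against the carriage's front away from the slot, it rests there sprung with about 4 N (knob at 0.008 to 0.013) and drops in when the slot is slid in front of it; it may then need a last push home.
- knob_grip (a point): Centre of the knob's grip, on its axis: black cylinder 30 mm across, 27 mm long (along dock x), with a lip 36 mm across and 7 mm thick at its front end. Moves with the knob. At home it lies at dock x = -97 mm, 40 mm above the table, and the grip begins 14 mm in front of the housing plate.
- knob_face (a point): Centre of the knob's flat front end (36 mm across), 20 mm in front of knob_grip; moves with the knob.
- carriage_mid (a point): Middle of the loose grey carriage (80 x 170 x 54 mm, 0.4 to 0.65 kg, slides easily), 34 mm above its underside; stands on the dock floor, 2 to 3 mm play to the rails, axes as the dock's. Parks at dock y = 95 to 110 mm. In its front, hidden by rail and deck, is an upright slot 14 mm wide for the tapered pin, set anywhere within 12 mm either way of its middle along y.
- post_grip (a point): Grip point on the carriage's upright square post (22 x 22 mm, 46 mm tall, sides parallel to the carriage's): 60 mm from the carriage's middle towards its leading (-y) end, 14 mm below the post's top, 88 mm above the table.
- cup_mid (a point): Middle of the lidded specimen cup (63 mm across, 71 mm tall) standing loosely in the carriage's open nest, 48 mm from the carriage's middle towards the parking end; its foot is 14 mm above the table.
- vial: Bystander: small bottle with a white cap, 22 mm across, 47 mm tall, standing before the front rail; origin under its foot.
- tape: Bystander: roll of tape lying flat, 96 mm across, 25 mm high; origin under its middle.
- spare_cup: Bystander: another specimen cup, 63 mm across, 71 mm tall, standing on the table beyond the dock's -y end; origin under its foot.
Mind the look-alikes: they are no part of the job. Leave any blue, red or turquoise look-alike of the part that bears cup_mid alone.

How it is judged (in metres and radians):
On the way, in this order (a step that is already met when the one before it is completed fails the run):
1. the knob is pulled out to its detent (0.026 or more) with the carriage still parked (value of joint knob above 0.026 m and y of carriage_mid in the frame of dock above 0.06 m), for 0.2 s.
2. the carriage is slid past the withdrawn pin to within 40 mm of the middle (y of carriage_mid in the frame of dock below 0.04 m), for 0.1 s.
At the end, for the whole second after the job is handed in: The knob is home (within 2.5 mm), so that its pin stands in the carriage's slot; the carriage's middle lies within 18 mm of the knob's axis along the dock, flat on the dock floor (within 4 mm and 0.05 rad); the specimen cup stands upright (0.15 rad) in its nest (value of joint knob below 0.0025 m and y of carriage_mid in the frame of dock between -0.018 and 0.018 m and z of carriage_mid in the frame of dock below 0.044 m and angle between carriage_mid's own z axis and vertical below 0.05 rad and horizontal distance between cup_mid and carriage_mid below 0.058 m and angle between cup_mid's own z axis and vertical below 0.15 rad and height (world z) of cup_mid below 0.06 m and velocity of joint knob below 0.01 m/s); the robot touches nothing.
It fails at once if the carriage is lifted more than 12 mm off the dock floor (z of carriage_mid in the frame of dock above 0.052 m).
It fails at once if the specimen cup is tipped over or taken out (angle between cup_mid's own z axis and vertical above 0.5 rad or height (world z) of cup_mid above 0.09 m).
It fails at once if a thing standing by the dock (vial, tape, spare cup) is moved more than 30 mm (distance of any of vial, tape, spare_cup from where it was at the start of the episode above 0.03 m).
It also fails if it takes over 64 s, if anything falls off the work surface, if the arm or the gripper's body presses on something with over 40 N, if the wrist force passes 120 N, or if a joint passes its speed limit or range.

### The arm

A 6-joint arm with a two-finger parallel gripper is mounted at the origin on a cart in front of the work surface, level with it; the furniture and walls round the work are solid. World frame = base frame: x ahead of the robot, y to its left, z up, the work surface at z = 0. Lengths are in mm, angles in rad, forces in N, time in s.
With the tool pointing down it reaches from about 275 to 725 mm from the base axis. Payload 5.6 kg.
Tool frame: the origin (TCP) lies at the very end of the fingers, on their centre line; the grasp point (between the pads) lies 19 mm behind it; y points along the fingers, x is the direction in which the jaws open and shut, and the axes are right-handed (so a half turn about y gives the same grasp; the last joint's range is limited). The gripper opens to 85 mm and grips with 20 to 120 N. Pads are 22 mm wide; open, the fingers measure 114 mm over their backs; the gripper's body (76 mm by 85 mm) begins 54 mm behind the grasp point. The pads swing forward as they close: fully open they stand 13 mm farther back than shut.
Start: joints at [1.494, 0.255, 0.108, 0, -1.424, -0.285], TCP at [194.65, 514.397, 231.283] pointing down, gripper open.
Joint ranges: [-2.95, 2.95], [-1.21, 1.97], [-1.09, 1.5], [-2.87, 1.71], [-2.94, -0.07], [-3.05, 3.05]. Speed limits (rad/s): [2.57, 2.57, 3.14, 3.14, 3.14, 3.14].

### API

Orientations are given as a unit quaternion [x, y, z, w].
In Python, from bench import arm gives the robot as it stands.
- The arm moves only by the shell command python3 -m jog 'ROWS' [FORCE]. ROWS is a JSON object of lists of equal length, an entry for each row: "grip": the closure, from 0 (fully open) to 1 (shut); "delta_pos": the shift along the tool's x, y, z in mm, a list of three; "dr": the turn, a rotation vector about the tool's x, y, z in rad, a list of three. In form: {"grip": [grip, ...], "delta_pos": [[dx, dy, dz], ...], "dr": [[wx, wy, wz], ...]}. A call has 1 to 20 rows; each row is the pose to reach, as a shift and turn from the pose commanded when the call began, along the tool's axes at that moment; what a row does not reach only later rows make up. A row lasts 1/12 s, in which the tool goes at most 41.7 mm and 7.16 degrees, less where a joint would pass 70% of its speed; a pose out of reach is approached as far as the arm can. A call with a gripper value outside its range is refused whole. The fingers move at their own pace and stop on an object; FORCE is the grip in N (left out, the last holds). Time passes only in rows, so rows that repeat a pose let the fingers close. It gives the time, the measured TCP pose, the force and the opening at its end, in the units of the state.
- arm.read_state(): the state, without advancing time (a new reading comes with each control period).
- arm.read_camera(name): name is "side" or "top"; returns a dict with "pixels" (384x512x3 uint8, red, green, blue), "z_map" (384x512 float32, mm along the optical axis (not along the pixel's ray), 0 where there is no reading), "fovy" (degrees; the focal length in pixels is half the picture's height over the tangent of half this angle, whatever the lens; pixels are square), "cx", "cy" (the principal point, pixels), "cam_to_world" (4x4, takes a point from camera to world coordinates). Camera axes: x right, y down, z forward; pixel columns grow to the right and rows downward; lengths in mm; the calibration is good to about 2 mm. A picture is of the moment at which its call begins.
- arm.sign_off(): hands the job in, once; it reports no verdict.
The state is a dict: "time": time; "joints": joint angles; "joint_vel": joint speeds; "joint_torque": joint torques, N m; "eef_pos": TCP position; "ee_rot": TCP orientation; "wrist_force": force on the tool from outside, world axes, zero at the start; "ft_torque": the same for the moment, N m; "opening": finger opening in mm.
Only numpy, scipy, OpenCV 4.12 (cv2) and the standard library are available. Lean on these libraries where they do the work, as an engineer would, in place of code of your own. Each camera call takes 0.05 s, during which the arm holds its last target.

## Working session

There is one attempt and no reset: what is moved stays moved. The work goes in short steps, Python scripts to look and compute and a shell command to move; the robot and the scene stay as the last step left them, time stands still between calls to the robot, and variables do not carry over. Pictures are saved under pics/ and viewed, and the job is handed in when it is done.

```bash
mkdir -p pics; ls; python3 - <<'E'
from bench import arm
import cv2,numpy as np
s=arm.read_state();print(s)
for n in("side","top"):
    c=arm.read_camera(n);cv2.imwrite(f"pics/{n}0.png",c["pixels"][:,:,::-1]);np.savez(f"{n}0.npz",**c)
    print(n,c["fovy"],c["cx"],c["cy"],np.round(c["cam_to_world"],3).tolist())
E
```

```text
pics
{'time': 0.0, 'joints': array([ 1.49359863e+00,  2.55737720e-01,  1.06995988e-01, -4.59731916e-04,
       -1.42389689e+00, -2.84586614e-01]), 'joint_vel': array([ 0.00062865, -0.00045522, -0.00189401,  0.00029156,  0.00035633,
       -0.00040637]), 'joint_torque': array([-2.98883579e-04, -3.86627984e+01,  2.37936938e+01,  5.36517754e+00,
       -6.03269713e-03,  1.19906167e-05]), 'eef_pos': array([194.45057697, 513.94718514, 230.39959343]), 'ee_rot': array([ 0.40240355, -0.58140428,  0.58221323, -0.40133303]), 'wrist_force': array([0.19860224, 0.56507208, 0.02335478]), 'ft_torque': array([-0.01579486, -0.09291253, -0.07300754]), 'opening': 85.16631606800468}
side 48.47263878754639 255.93401617487413 192.092716439443 [[0.876, -0.229, 0.425, 67.888], [-0.482, -0.43, 0.763, -845.02], [0.008, -0.873, -0.487, 616.125], [0.0, 0.0, 0.0, 1.0]]
top 46.55773454680798 250.1418447723678 197.22167059899647 [[-0.015, -0.995, 0.1, 401.449], [-1.0, 0.015, 0.001, -32.707], [-0.002, -0.1, -0.995, 1366.269], [0.0, 0.0, 0.0, 1.0]]
```

View pics/side0.png

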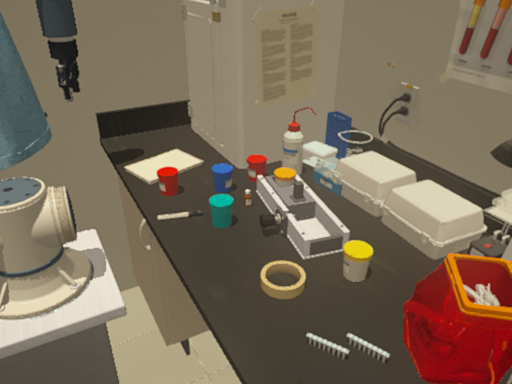

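View pics/top0.png

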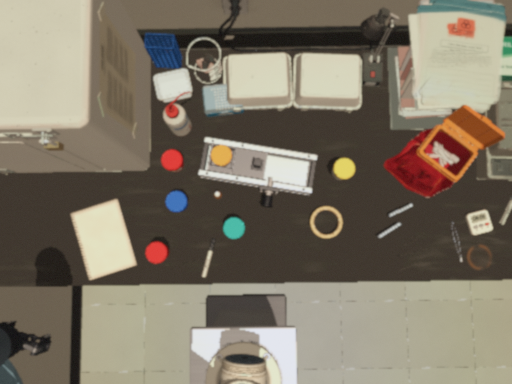

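```bash
cat > h.py <<'E'
import numpy as np,cv2
def load(n,k=0): return dict(np.load(f"{n}{k}.npz"))
def f(c): return c["pixels"].shape[0]/2/np.tan(np.radians(float(c["fovy"]))/2)
def cloud(c):
    F=f(c);v,u=np.mgrid[:384,:512];z=c["z_map"]
    P=np.stack([(u-c["cx"])/F*z,(v-c["cy"])/F*z,z,np.ones_like(z)],-1)
    return (P@c["cam_to_world"].T)[...,:3]
def plane(c,u,v,h):
    F=f(c);T=c["cam_to_world"];d=T[:3,:3]@np.array([(u-c["cx"])/F,(v-c["cy"])/F,1]);o=T[:3,3]
    return o+d*(h-o[2])/d[2]
def proj(c,p):
    T=np.linalg.inv(c["cam_to_world"]);q=T[:3,:3]@np.asarray(p,float)+T[:3,3];F=f(c);return q[0]/q[2]*F+c["cx"],q[1]/q[2]*F+c["cy"]
E
python3 - <<'E'
from h import *
t=load("top");s=load("side")
cv2.imwrite("pics/topc.png",cv2.resize(t["pixels"][120:220,185:330,::-1],None,fx=5.5,fy=5.5,interpolation=cv2.INTER_CUBIC))
cv2.imwrite("pics/sidec.png",cv2.resize(s["pixels"][155:260,200:360,::-1],None,fx=5,fy=5,interpolation=cv2.INTER_CUBIC))
W=cloud(t)
z=W[...,2]
# rail tops: height ~56
for lo,hi in((50,59),(59,66),(66,90),(20,46)):
    m=(z>lo)&(z<hi);m[:, :195]=0;m[:,325:]=0;m[:130]=0;m[215:]=0
    print(lo,hi,m.sum(),W[m].mean(0) if m.any() else "")
m=(z>52)&(z<59.5);m[:, :195]=0;m[:,325:]=0;m[:130]=0;m[215:]=0
r=cv2.minAreaRect(W[m][:,:2].astype(np.float32));print(r,cv2.boxPoints(r))
cv2.imwrite("pics/m.png",cv2.resize((m*255).astype(np.uint8)[120:220,185:330],None,fx=5,fy=5,interpolation=0))
E
```

```text
50 59 1410 [623.62778178 -45.01270527  55.67859384]
59 66 919 [626.38798457 -28.59988302  61.36840982]
66 90 399 [651.19831873  38.83419186  82.79069656]
20 46 506 [599.41102199 -65.74363854  36.2171757 ]
((601.193359375, -50.806304931640625), (338.3040771484375, 174.53143310546875), 79.83590698242188) [[ 485.44727  -201.90414 ]
 [ 657.2396   -232.70334 ]
 [ 716.93945   100.291534]
 [ 545.1471    131.09073 ]]
```

View pics/topc.png

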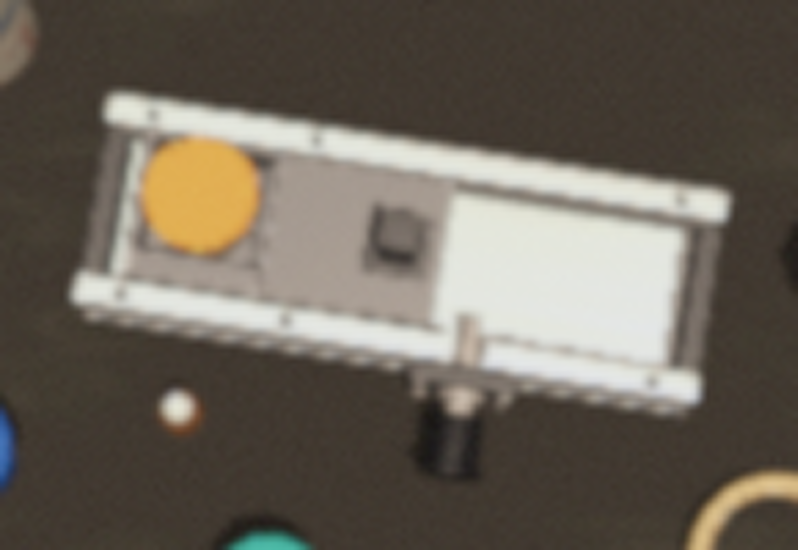

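View pics/sidec.png

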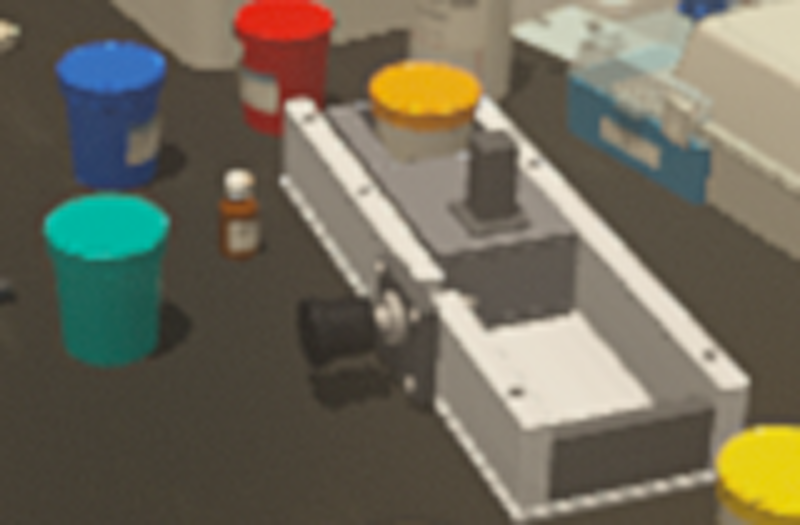

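View pics/m.png

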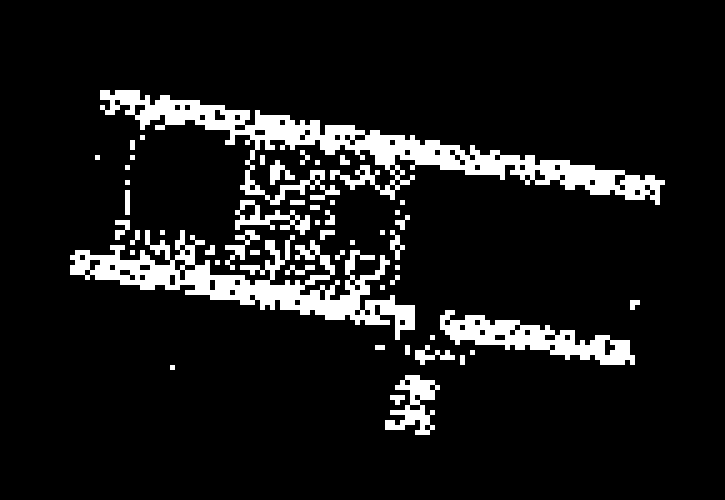

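```bash
python3 - <<'E'
from h import *
t=load("top");W=cloud(t);s=load("side")
z=W[...,2];hsv=cv2.cvtColor(t["pixels"],cv2.COLOR_RGB2HSV);V=t["pixels"].min(-1)
m=(V>185)&(z>50)&(z<63);m[:, :195]=0;m[:,325:]=0;m[:130]=0;m[215:]=0
n,l,st,ce=cv2.connectedComponentsWithStats(m.astype(np.uint8))
fits=[]
for i in range(1,n):
    if st[i,4]<60: continue
    v,u=np.where(l==i);P=np.array([plane(t,a,b,56)[:2] for a,b in zip(u,v)],np.float32)
    r=cv2.minAreaRect(P);L=cv2.fitLine(P,cv2.DIST_L2,0,.01,.01).ravel()
    d=L[:2]*np.sign(L[1]);print(st[i],r,L,np.degrees(np.arctan2(-d[0],d[1])),z[l==i].mean())
    q=(P-L[2:])@d;print("ends",L[2:]+d*q.min(),L[2:]+d*q.max())
def col(c,lo,hi,box):
    h=cv2.cvtColor(c["pixels"],cv2.COLOR_RGB2HSV);k=cv2.inRange(h,lo,hi);kk=np.zeros_like(k);a,b,cc,d=box;kk[b:d,a:cc]=k[b:d,a:cc];return kk
k=col(t,(10,100,150),(24,255,255),(200,135,245,175));v,u=np.where(k>0)
print("lid px",u.mean(),v.mean(),plane(t,u.mean(),v.mean(),85))
# dark knob / post
g=t["pixels"].max(-1)
for nm,b,h in(("knob",(255,188,280,212),55),("post",(248,154,270,172),102)):
    a0,b0,a1,b1=b;sub=g[b0:b1,a0:a1];print(nm);print(sub)
E
```

```text
[205 138 112  22 454] ((679.4735107421875, -64.31098937988281), (336.015869140625, 13.00117301940918), 79.62506866455078) [ 1.7992322e-01  9.8368067e-01  6.7949353e+02 -6.4526848e+01] -10.365287 56.64906549291374
ends [ 649.3026  -229.58743] [709.7596  100.94454]
[199 170  69  15 289] ((593.1380004882812, 18.43993377685547), (204.396728515625, 13.265511512756348), 79.60655975341797) [1.7549071e-01 9.8448110e-01 5.9277228e+02 1.7107567e+01] -10.107215 56.404597331605345
ends [575.07886 -82.15018] [610.94904 119.07679]
[273 182  39  11 179] ((561.9219360351562, -155.76104736328125), (114.52590942382812, 13.732376098632812), 79.60608673095703) [ 1.8140805e-01  9.8340791e-01  5.6185638e+02 -1.5499065e+02] -10.451785 56.487840109103445
ends [ 551.3327  -212.03928] [572.1095  -99.40875]
lid px 220.89071038251367 155.0136612021858 [655.30134061  51.78345593  85.        ]
knob
[[ 67  67  65  60  83 115 130 124 119 120 121 124 125 127 128 126 127 123
  121 122 123 130 143 151 155]
 [ 64  66  66  58  73 110 126 107  91  95 106 117 124 130 129 127 126 126
  125 127 128 127 125 125 130]
 [ 66  6
[... 3282 characters left out ...]
6 118 110 109 126 150 170 190
  212 227 230 230]
 [168 165 149 122 104  84  71  74  84  92  98  99 104 111 129 151 172 195
  217 227 230 230]
 [168 163 147 118 109  94  70  63  64  65  65  73  93 117 134 154 175 202
  223 229 230 230]
 [168 164 149 122 115 109  96  84  81  75  72  76  98 123 142 158 176 201
  224 230 230 230]
 [168 165 152 127 122 123 124 117 110 103 100 102 113 129 147 164 179 203
  224 230 231 230]
 [169 167 158 145 140 143 140 136 129 121 121 122 127 133 150 168 185 208
  226 230 230 230]
 [169 169 167 164 162 163 159 152 147 142 143 144 143 145 156 172 191 213
  227 230 230 231]
 [169 169 169 169 169 169 168 166 164 164 165 164 161 160 166 178 196 217
  228 230 230 230]]
```

```bash
cat >> h.py <<'E'
from scipy.spatial.transform import Rotation as R
DX=np.array([.9836,-.1805,0]);DY=np.array([.1805,.9836,0]);O=np.array([622.2,-99.75,0])
def d2w(x,y,z): return O+DX*x+DY*y+np.array([0,0,z])
def w2d(p): p=np.asarray(p)-O; return np.array([p@DX,p@DY,p[2]])
def rel(target_d,sgn=1,p=None,q=None):
    "print delta in tool axes to put TCP at dock coords, tool y down, tool x along sgn*dockY"
    from bench import arm
    s=arm.read_state();p=s["eef_pos"];r=R.from_quat(s["ee_rot"])
    X=sgn*DY;Y=np.array([0,0,-1.]);Rt=R.from_matrix(np.stack([X,Y,np.cross(X,Y)],1))
    d=r.inv().apply(d2w(*target_d)-p);w=(r.inv()*Rt).as_rotvec()
    return np.round(d,1),np.round(w,4)
E
python3 - <<'E'
from h import *
from bench import arm
t=load("top");s=load("side")
st=arm.read_state();print(R.from_quat(st["ee_rot"]).as_matrix().round(3))
for g in(1,-1): print(g,rel((-97,0,110),g))
print("knob",w2d(plane(t,266.5,200,40)),"post",w2d(plane(t,257,161.5,102)),"pin",w2d(plane(t,185+468/5.5,120+340/5.5,45)))
print("lid",w2d([655.3,51.8,85]))
print("vial",w2d(plane(t,217.4,194,47)),"teal",w2d(plane(t,233.5,227,71)),"tape",w2d(plane(t,326,222,25)),"spare",w2d(plane(t,343.5,168,71)))
for nm,p in(("knobface",(-117,0,40)),("grip",(-97,0,40)),("posttop",(0,47,102)),("corner-113 back",(57.5,-123,56))):
    print(nm,np.round(proj(s,d2w(*p)),1),np.round(proj(t,d2w(*p)),1))
E
```

```text
[[-0.354 -0.001  0.935]
 [-0.935 -0.002 -0.354]
 [ 0.002 -1.     0.   ]]
1 (array([439.7, 121.3, 521.9]), array([-2.5000e-03,  2.9612e+00,  2.0000e-04]))
-1 (array([439.7, 121.3, 521.9]), array([ 1.000e-04, -1.804e-01,  1.700e-03]))
knob [-98.21309469   1.75690679  40.        ] post [  0.66171062  47.82105578 102.        ] pin [-43.12564037   0.13742559  45.        ]
lid [  5.202385 155.03913   85.      ]
vial [-105.44444093  148.78001575   47.        ] teal [-194.68731839   83.85366287   71.        ] tape [-132.56320383 -185.47722576   25.        ] spare [  29.30243033 -205.19482877   71.        ]
knobface [260.2 221.7] [266.1 206.3]
grip [267.8 220.4] [267.1 199.7]
posttop [297.7 184.2] [257.2 161.8]
corner-113 back [348.5 231. ] [316.5 155.1]
```

Candidates for the cup in the carriage, as top-view pixels: orange lid (221,155), yellow lid (343,168), teal (233,228), blue (176,201), red (172,160) and red (157,252). Only the orange one stands inside the dock's channel, behind the post, and the enlarged crops confirm this. Yellow is the spare cup beyond the -y end, and the others are look-alikes. The knob is at about (267,200) and the post top at (257,162). Both views agree with my dock frame.

```bash
python3 -m jog '{"grip":[0,0,0,0,0,0,0,0,0,0,0,0,0,0,0,0,0,0,0,0],"delta_pos":[[25,2,30],[50,5,60],[75,10,90],[100,15,120],[125,20,150],[150,25,180],[175,30,210],[200,35,240],[225,40,270],[250,45,300],[275,50,330],[300,55,360],[325,60,390],[350,65,420],[375,70,450],[400,75,480],[425,80,510],[440,90,522],[440,105,522],[440,120,522]],"dr":[[0,0,0],[0,0,0],[0,-0.02,0],[0,-0.04,0],[0,-0.06,0],[0,-0.08,0],[0,-0.1,0],[0,-0.12,0],[0,-0.14,0],[0,-0.16,0],[0,-0.18,0],[0,-0.18,0],[0,-0.18,0],[0,-0.18,0],[0,-0.18,0],[0,-0.18,0],[0,-0.18,0],[0,-0.18,0],[0,-0.18,0],[0,-0.18,0]]}' 40
python3 - <<'E'
from h import *
from bench import arm
s=arm.read_state();print(s["time"],w2d(s["eef_pos"]),rel((-97,0,21),-1),s["wrist_force"],s["joints"])
E
```

```text
time: 1.77
eef_pos: [527.2, -83.4, 110.1]
ee_rot: [-0.452, 0.544, -0.544, 0.452]
wrist_force: [0.4, 1.0, 0.3]
opening: 85.4
1.7667 [-96.38059155  -1.03074462 110.1239037 ] (array([-1. , 89.1, -0.6]), array([ 0.0007, -0.0033,  0.    ])) [0.39907076 1.04653068 0.27105965] [ 1.36500586e-01  2.92975640e-01 -1.57375033e-01 -1.99728294e-04
 -1.12109147e+00  1.24957183e+00]
```

```bash
python3 -m jog '{"grip":[0,0,0,0,0,0,0.3,0.6,1,1,1,1,1,1],"delta_pos":[[-1,20,-0.5],[-1,40,-0.5],[-1,60,-0.5],[-1,80,-0.5],[-1,89,-0.5],[-1,89,-0.5],[-1,89,-0.5],[-1,89,-0.5],[-1,89,-0.5],[-1,89,-0.5],[-1,89,-0.5],[-1,89,-0.5],[-1,89,-0.5],[-1,89,-0.5]],"dr":[[0,0,0],[0,0,0],[0,0,0],[0,0,0],[0,0,0],[0,0,0],[0,0,0],[0,0,0],[0,0,0],[0,0,0],[0,0,0],[0,0,0],[0,0,0],[0,0,0]]}' 40
python3 - <<'E'
from h import *
from bench import arm
s=arm.read_state();print(s["time"],w2d(s["eef_pos"]),s["wrist_force"])
c=arm.read_camera("side");cv2.imwrite("pics/s1.png",cv2.resize(c["pixels"][120:260,200:360,::-1],None,fx=4,fy=4))
E
```

```text
time: 2.93
eef_pos: [527.8, -79.3, 23.6]
ee_rot: [0.451, -0.543, 0.543, -0.454]
wrist_force: [-1.8, 6.5, 5.2]
opening: 28.7
2.9333 [-96.56803275   3.10505914  23.58394882] [-1.81997551  6.53190611  5.15607624]
```

View pics/s1.png

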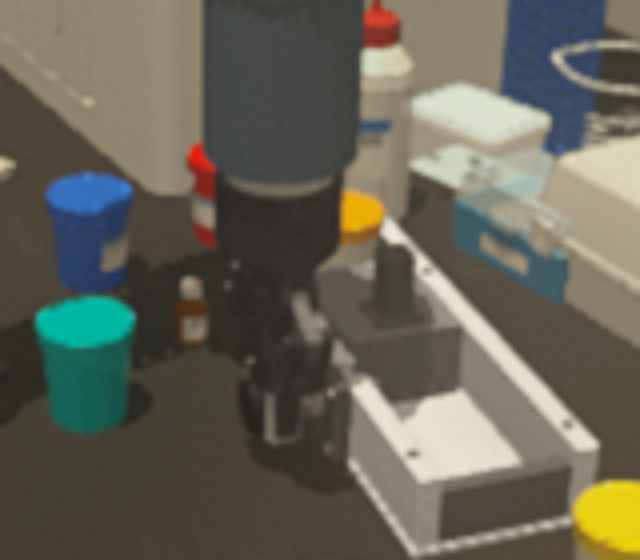

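```bash
python3 -m jog '{"grip":[1,1,1,1,1,1,1,1,1,1,1,1,1,1],"delta_pos":[[-1,0,0],[-3,-1,-2],[-3,-1,-5],[-3,-1,-8],[-3,-1,-11],[-3,-1,-14],[-3,-1,-17],[-3,-1,-20],[-3,-1,-23],[-3,-1,-26],[-3,-1,-29],[-3,-1,-31],[-3,-1,-31],[-3,-1,-31]],"dr":[[0,0,0],[0,0,0],[0,0,0],[0,0,0],[0,0,0],[0,0,0],[0,0,0],[0,0,0],[0,0,0],[0,0,0],[0,0,0],[0,0,0],[0,0,0],[0,0,0]]}' 60
python3 - <<'E'
from h import *
from bench import arm
s=arm.read_state();print(s["time"],w2d(s["eef_pos"]),s["wrist_force"])
E
```

```text
time: 4.15
eef_pos: [498.2, -73.5, 24.0]
ee_rot: [0.452, -0.542, 0.544, -0.453]
wrist_force: [4.1, -8.6, -1.8]
opening: 28.4
4.15 [-126.71013528    3.38857454   24.00649099] [ 4.14808601 -8.58739302 -1.82297298]
```

```bash
python3 -m jog '{"grip":[0.2,0,0,0,0,0,0,0],"delta_pos":[[0,0,1],[0,0,1],[0,0,1],[0,-1,1],[0,-30,1],[0,-60,1],[0,-95,1],[0,-95,1]],"dr":[[0,0,0],[0,0,0],[0,0,0],[0,0,0],[0,0,0],[0,0,0],[0,0,0],[0,0,0]]}' 40
python3 - <<'E'
from h import *
from bench import arm
s=arm.read_state();print(s["time"],w2d(s["eef_pos"]),s["wrist_force"],s["opening"],rel((0,49,120),-1))
for n in("side","top"):
    c=arm.read_camera(n);np.savez(n+"1.npz",**c)
    b=(200,120,360,260) if n=="side" else (185,110,335,230)
    cv2.imwrite(f"pics/{n}1.png",cv2.resize(c["pixels"][b[1]:b[3],b[0]:b[2],::-1],None,fx=4,fy=4))
E
```

```text
time: 4.82
eef_pos: [502.0, -72.6, 125.4]
ee_rot: [0.45, -0.54, 0.546, -0.456]
wrist_force: [1.1, 0.5, 1.2]
opening: 85.4
4.8167 [-123.14734381    5.03321601  125.37896597] [1.07625135 0.50338158 1.170132  ] 85.38524781488063 (array([-43.8,   6.9, 123.1]), array([-0.0121,  0.0013, -0.0015]))
```

View pics/side1.png

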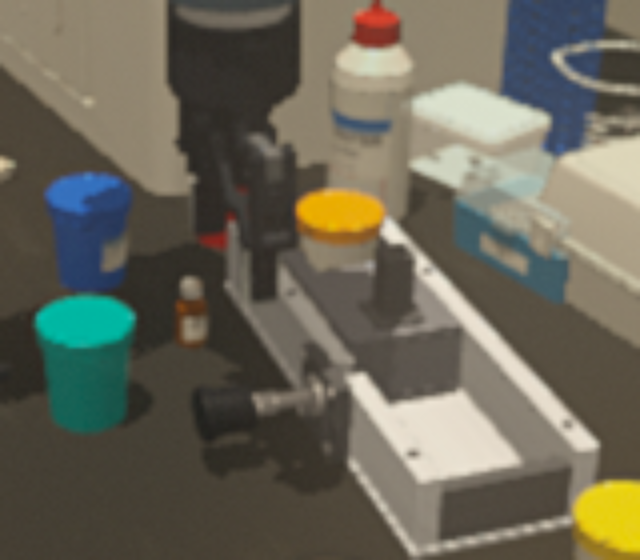

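View pics/top1.png

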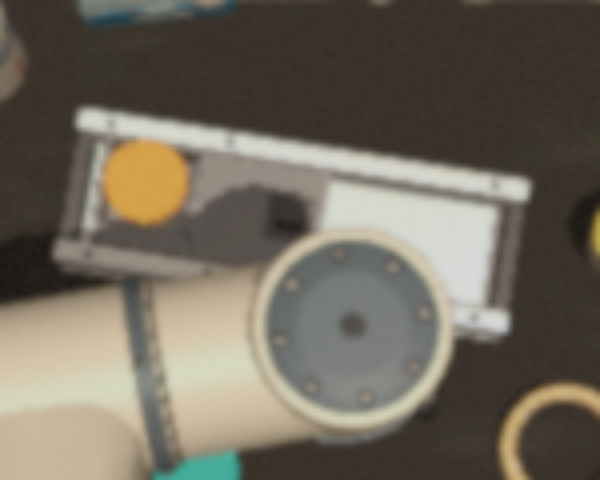

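```bash
python3 -m jog '{"grip":[0,0,0,0,0,0,0,0,0.4,1,1,1,1,1],"delta_pos":[[-15,0,40],[-30,0,80],[-44,0,120],[-44,0,123],[-44,20,123],[-44,40,123],[-44,54,123],[-44,54,123],[-44,54,123],[-44,54,123],[-44,54,123],[-44,54,123],[-44,54,123],[-44,54,123]],"dr":[[0,0,0],[-0.006,0,0],[-0.012,0,0],[-0.012,0,0],[-0.012,0,0],[-0.012,0,0],[-0.012,0,0],[-0.012,0,0],[-0.012,0,0],[-0.012,0,0],[-0.012,0,0],[-0.012,0,0],[-0.012,0,0],[-0.012,0,0]]}' 30
python3 - <<'E'
from h import *
from bench import arm
s=arm.read_state();print(s["time"],w2d(s["eef_pos"]),s["wrist_force"],s["opening"],rel((0,49,72),-1))
c=arm.read_camera("side");cv2.imwrite("pics/s2.png",cv2.resize(c["pixels"][120:260,200:360,::-1],None,fx=4,fy=4))
E
```

```text
time: 6.08
eef_pos: [627.4, -51.4, 65.3]
ee_rot: [-0.455, 0.546, -0.54, 0.45]
wrist_force: [-1.3, 0.9, 3.3]
opening: 21.4
6.0833 [-3.65691801 48.52013442 65.33055822] [-1.25719809  0.90842676  3.29299862] 21.37797126357282 (array([-0.5, -6.7,  3.6]), array([ 0.0101, -0.0001, -0.0004]))
```

View pics/s2.png

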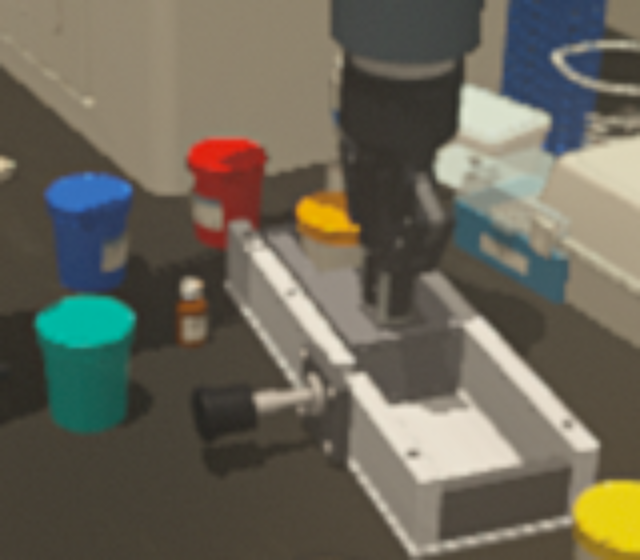

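```bash
python3 -m jog '{"grip":[1,1,1,1,1,1,1,1,1,1,1,1,1,1,1,1,1],"delta_pos":[[2,0,0],[6,0,0],[12,0,0],[19,0,0],[26,0,0],[33,0,0],[40,0,0],[47,0,0],[54,0,0],[61,0,0],[68,0,0],[75,0,0],[81,0,0],[85,0,0],[88,0,0],[88,0,0],[88,0,0]],"dr":[[0,0,0],[0,0,0],[0,0,0],[0,0,0],[0,0,0],[0,0,0],[0,0,0],[0,0,0],[0,0,0],[0,0,0],[0,0,0],[0,0,0],[0,0,0],[0,0,0],[0,0,0],[0,0,0],[0,0,0]]}' 40
python3 - <<'E'
from h import *
from bench import arm
s=arm.read_state();print(s["time"],w2d(s["eef_pos"]),s["wrist_force"],s["opening"])
for n in("side","top"):
    c=arm.read_camera(n);np.savez(n+"2.npz",**c)
    b=(200,120,360,260) if n=="side" else (185,110,335,230)
    cv2.imwrite(f"pics/{n}2.png",cv2.resize(c["pixels"][b[1]:b[3],b[0]:b[2],::-1],None,fx=4,fy=4))
    h=cv2.cvtColor(c["pixels"],cv2.COLOR_RGB2HSV);k=cv2.inRange(h,(10,100,150),(24,255,255));k[:135]=0;k[185:]=0;k[:,:200]=0;k[:,310:]=0
    if n=="top":
        v,u=np.where(k>0);print(len(u),w2d(plane(c,u.mean(),v.mean(),85)))
E
```

```text
time: 7.55
eef_pos: [611.3, -139.2, 65.3]
ee_rot: [-0.455, 0.546, -0.541, 0.45]
wrist_force: [-0.7, -1.5, 4.9]
opening: 21.3
7.55 [ -3.58101222 -40.77175932  65.29728862] [-0.74094362 -1.45355587  4.86001661] 21.31292129834095
38 [-15.84924401  52.1265789   85.        ]
```

View pics/side2.png

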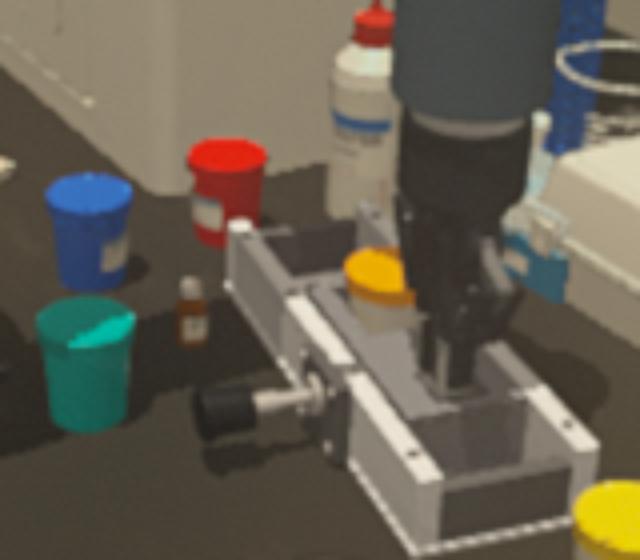

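View pics/top2.png

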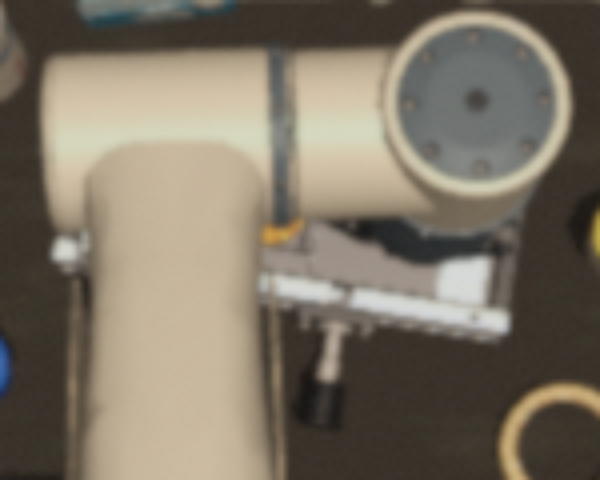

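```bash
python3 -m jog '{"grip":[0.4,0,0,0,0,0,0,0.5,1,1,1,1,1,1,1,1],"delta_pos":[[0,0,0],[0,0,0],[0,0,0],[0,-25,0],[0,-55,0],[0,-65,-20],[-10,-65,-50],[-20,-65,-85],[-30,-65,-120],[-43,-65,-155],[-43,-65,-171],[-43,-35,-171],[-43,0,-171],[-43,30,-171],[-43,40,-171],[-43,40,-171]],"dr":[[0,0,0],[0,0,0],[0,0,0],[0.005,0,0],[0.01,0,0],[0.01,0,0],[0.01,0,0],[0.01,0,0],[0.01,0,0],[0.01,0,0],[0.01,0,0],[0.01,0,0],[0.01,0,0],[0.01,0,0],[0.01,0,0],[0.01,0,0]]}' 40
python3 - <<'E'
from h import *
from bench import arm
s=arm.read_state();print(s["time"],w2d(s["eef_pos"]),s["wrist_force"],s["opening"],rel((-158,2.5,28),-1))
for n in("side","top"):
    c=arm.read_camera(n);np.savez(n+"3.npz",**c)
    b=(200,120,360,260) if n=="side" else (185,110,335,230)
    cv2.imwrite(f"pics/{n}3.png",cv2.resize(c["pixels"][b[1]:b[3],b[0]:b[2],::-1],None,fx=4,fy=4))
    h=cv2.cvtColor(c["pixels"],cv2.COLOR_RGB2HSV);k=cv2.inRange(h,(10,100,150),(24,255,255));k[:135]=0;k[185:]=0;k[:,:200]=0;k[:,310:]=0
    if n=="top":
        v,u=np.where(k>0);print(len(u),w2d(plane(c,u.mean(),v.mean(),85)))
E
```

```text
time: 8.98
eef_pos: [447.1, -65.0, 23.5]
ee_rot: [-0.455, 0.545, -0.542, 0.45]
wrist_force: [-0.1, 0.2, 0.7]
opening: -0.2
8.9833 [-178.49237677    2.60980589   23.45532323] [-0.08875862  0.22802395  0.65531086] -0.18265031091931716 (array([ 0.1, -4.7, 20.4]), array([ 0.0086, -0.0007,  0.0019]))
373 [ 5.70455826 64.9064873  85.        ]
```

View pics/side3.png

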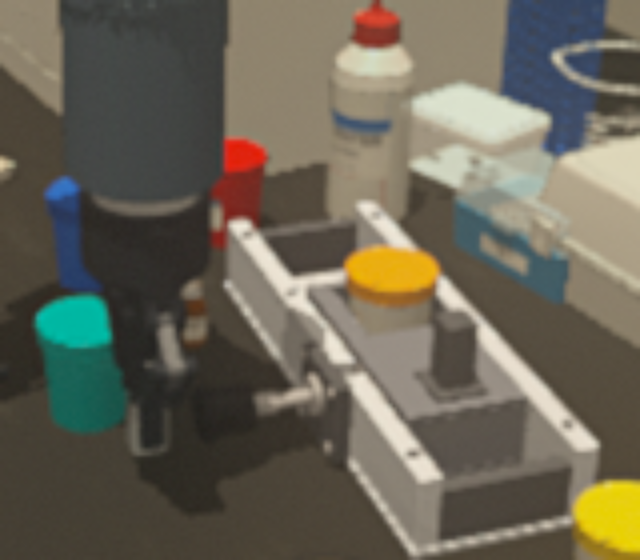

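View pics/top3.png

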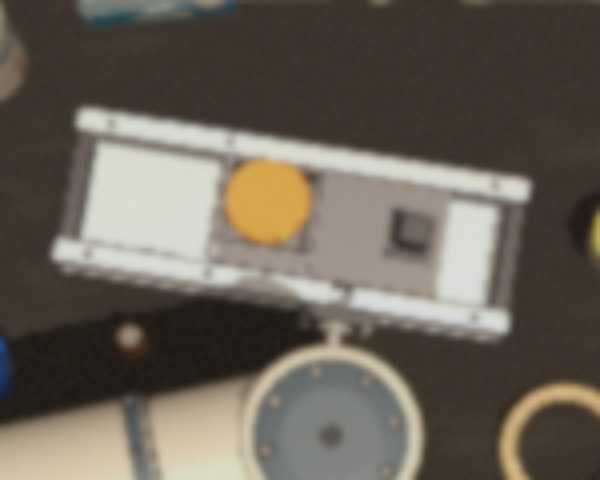

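```bash
python3 -m jog '{"grip":[1,1,1,1,1,1,1,1,1],"delta_pos":[[0,-2,8],[0,-2,15],[0,-2,19],[0,-2,22],[0,-2,25],[0,-2,28],[0,-2,31],[0,-2,34],[0,-2,34]],"dr":[[0,0,0],[0,0,0],[0,0,0],[0,0,0],[0,0,0],[0,0,0],[0,0,0],[0,0,0],[0,0,0]]}' 40
python3 - <<'E'
from h import *
from bench import arm
s=arm.read_state();print(s["time"],w2d(s["eef_pos"]),s["wrist_force"],s["opening"])
for n in("side",):
    c=arm.read_camera(n)
    b=(200,120,360,260) if n=="side" else (185,110,335,230)
    cv2.imwrite(f"pics/{n}4.png",cv2.resize(c["pixels"][b[1]:b[3],b[0]:b[2],::-1],None,fx=4,fy=4))
E
```

```text
time: 9.83
eef_pos: [485.0, -70.9, 28.6]
ee_rot: [-0.453, 0.543, -0.543, 0.453]
wrist_force: [-0.1, -0.1, 0.1]
opening: 0.2
9.8333 [-140.19319552    3.58317987   28.59900974] [-0.11617487 -0.1030941   0.05635364] 0.2032467274705562
```

View pics/side4.png

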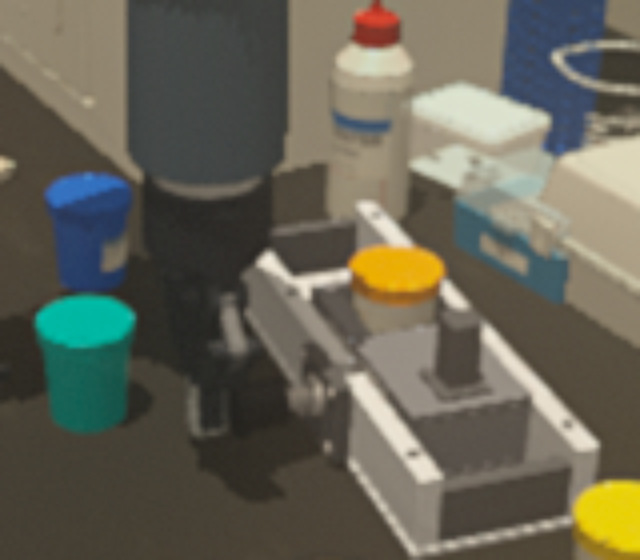

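```bash
python3 -m jog '{"grip":[1,1,0.7,0.3,0,0,0,0,0,0,0,0,0.4,1,1,1,1,1],"delta_pos":[[0,-5,-12],[0,-40,-12],[0,-75,-12],[0,-97,0],[10,-97,35],[25,-97,70],[40,-97,105],[44,-97,138],[44,-97,140],[44,-70,140],[44,-45,140],[44,-39,140],[44,-39,140],[44,-39,140],[44,-39,140],[44,-39,140],[44,-39,140],[44,-39,140]],"dr":[[0,0,0],[0,0,0],[0,0,0],[0,0,0],[0,0,0],[0,0,0],[0,0,0],[0,0,0],[0,0,0],[0,0,0],[0,0,0],[0,0,0],[0,0,0],[0,0,0],[0,0,0],[0,0,0],[0,0,0],[0,0,0]]}' 40
python3 - <<'E'
from h import *
from bench import arm
s=arm.read_state();print(s["time"],w2d(s["eef_pos"]),s["wrist_force"],s["opening"],rel((0,-41,67),-1))
for n in("side","top"):
    c=arm.read_camera(n)
    b=(200,120,360,260) if n=="side" else (185,110,335,230)
    cv2.imwrite(f"pics/{n}5.png",cv2.resize(c["pixels"][b[1]:b[3],b[0]:b[2],::-1],None,fx=4,fy=4))
E
```

```text
time: 11.38
eef_pos: [614.0, -139.4, 68.5]
ee_rot: [0.453, -0.543, 0.543, -0.453]
wrist_force: [-1.7, 1.3, 5.1]
opening: 21.5
11.3833 [ -0.94135971 -40.46082421  68.46722578] [-1.73640638  1.26521993  5.1022928 ] 21.513618312533513 (array([0.5, 1.5, 0.9]), array([-0.0004,  0.0001, -0.0002]))
```

View pics/side5.png

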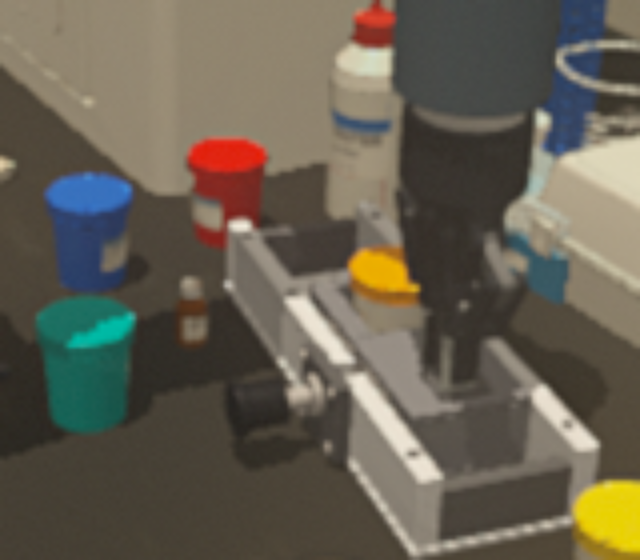

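View pics/top5.png

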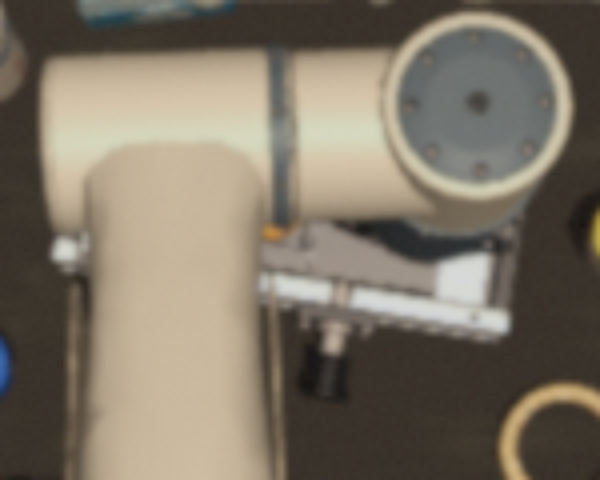

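```bash
cat > st.py <<'E'
from h import *
from bench import arm
s=arm.read_state();f_=s["wrist_force"];print(s["time"],w2d(s["eef_pos"]).round(2),"Fdock",np.round([f_@DX,f_@DY,f_[2]],1),s["opening"])
E
python3 -m jog '{"grip":[1,1,1,1,1,1,1,1],"delta_pos":[[1,0,0],[2.5,0,0],[4,0,0],[5.5,0,0],[7,0,0],[8.5,0,0],[10,0,0],[10,0,0]],"dr":[[0,0,0],[0,0,0],[0,0,0],[0,0,0],[0,0,0],[0,0,0],[0,0,0],[0,0,0]]}' 40; python3 st.py
```

```text
time: 12.15
eef_pos: [612.2, -149.0, 68.5]
ee_rot: [-0.452, 0.543, -0.543, 0.453]
wrist_force: [-0.2, 3.1, 5.7]
opening: 21.6
12.15 [ -0.93 -50.23  68.48] Fdock [-0.8  3.   5.7] 21.635457553672623
```

```bash
python3 -m jog '{"grip":[1,1,1,1,1,1],"delta_pos":[[1,0,0],[2,0,0],[3.5,0,0],[5,0,0],[6,0,0],[6,0,0]],"dr":[[0,0,0],[0,0,0],[0,0,0],[0,0,0],[0,0,0],[0,0,0]]}' 40; python3 st.py
```

```text
time: 12.65
eef_pos: [611.1, -155.3, 68.5]
ee_rot: [0.453, -0.543, 0.543, -0.453]
wrist_force: [-0.8, 1.6, 5.7]
opening: 21.9
12.65 [ -0.92 -56.63  68.47] Fdock [-1.   1.4  5.7] 21.86106116211803
```

```bash
python3 -m jog '{"grip":[1,1,1,1,1,1],"delta_pos":[[1,0,0],[2,0,0],[3.5,0,0],[5,0,0],[6,0,0],[6,0,0]],"dr":[[0,0,0],[0,0,0],[0,0,0],[0,0,0],[0,0,0],[0,0,0]]}' 40; python3 st.py
python3 - <<'E'
from h import *
from bench import arm
c=arm.read_camera("side")
cv2.imwrite(f"pics/s6.png",cv2.resize(c["pixels"][120:260,200:360,::-1],None,fx=4,fy=4))
E
```

```text
time: 13.15
eef_pos: [610.4, -159.0, 68.5]
ee_rot: [-0.452, 0.544, -0.543, 0.454]
wrist_force: [-0.4, 9.5, 8.4]
opening: 21.2
13.15 [ -0.9  -60.44  68.48] Fdock [-2.1  9.3  8.4] 21.2067238197095
```

View pics/s6.png

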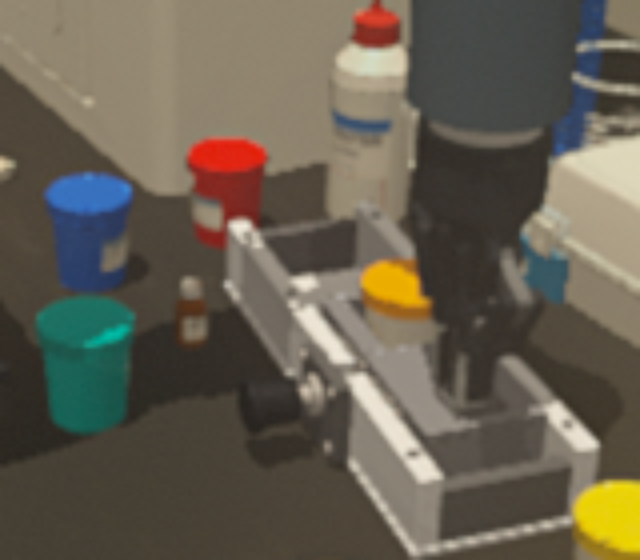

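```bash
python3 -m jog '{"grip":[1,1,1,1],"delta_pos":[[-1.5,0,0],[-3,0,0],[-3,0,0],[-3,0,0]],"dr":[[0,0,0],[0,0,0],[0,0,0],[0,0,0]]}' 40; python3 st.py; python3 -m jog '{"grip":[0.4,0,0,0,0,0,0,0.5,1,1,1,1,1,1,1,1,1],"delta_pos":[[0,0,0],[0,0,0],[0,0,0],[0,-25,0],[0,-62,0],[-5,-62,-20],[-15,-62,-50],[-25,-62,-85],[-40,-62,-120],[-55,-62,-150],[-61,-62,-151],[-61,-30,-151],[-61,0,-151],[-61,30,-151],[-61,41,-151],[-61,41,-151],[-61,41,-151]],"dr":[[0,0,0],[0,0,0],[0,0,0],[0,0,0],[0,0,0],[0,0,0],[0,0,0],[0,0,0],[0,0,0],[0,0,0],[0,0,0],[0,0,0],[0,0,0],[0,0,0],[0,0,0],[0,0,0],[0,0,0]]}' 40
python3 st.py
python3 - <<'E'
from h import *
from bench import arm
for n in("side","top"):
    c=arm.read_camera(n);np.savez(n+"7.npz",**c)
    b=(200,120,360,260) if n=="side" else (185,110,335,230)
    cv2.imwrite(f"pics/{n}7.png",cv2.resize(c["pixels"][b[1]:b[3],b[0]:b[2],::-1],None,fx=4,fy=4))
    h=cv2.cvtColor(c["pixels"],cv2.COLOR_RGB2HSV);k=cv2.inRange(h,(10,100,150),(24,255,255));k[:135]=0;k[185:]=0;k[:,:200]=0;k[:,310:]=0
    if n=="top":
        v,u=np.where(k>0);print(len(u),w2d(plane(c,u.mean(),v.mean(),85)))
E
```

```text
time: 13.53
eef_pos: [610.5, -158.1, 68.4]
ee_rot: [0.453, -0.543, 0.543, -0.453]
wrist_force: [-1.1, 2.0, 6.0]
opening: 21.3
13.5333 [ -0.94 -59.53  68.43] Fdock [-1.5  1.8  6. ] 21.299647929451282
time: 14.95
eef_pos: [472.2, -71.0, 26.1]
ee_rot: [-0.454, 0.544, -0.543, 0.452]
wrist_force: [-0.2, -0.6, 0.2]
opening: -0.1
14.95 [-152.68    1.21   26.13] Fdock [-0.1 -0.7  0.2] -0.14849466031204378
365 [ 8.66704703 46.53271375 85.        ]
```

View pics/side7.png

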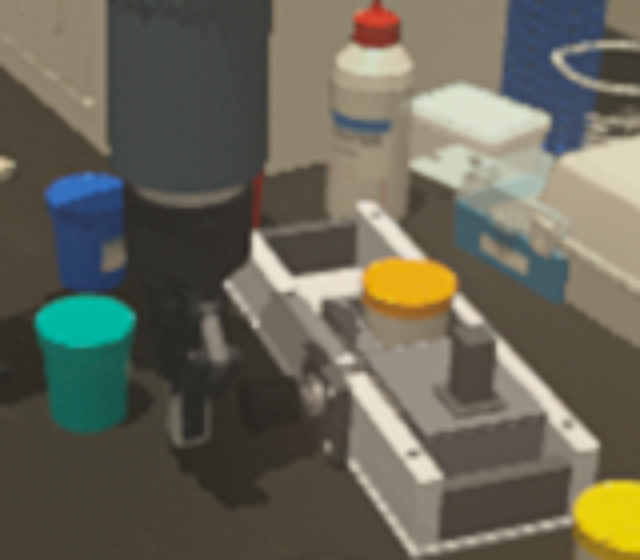

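View pics/top7.png

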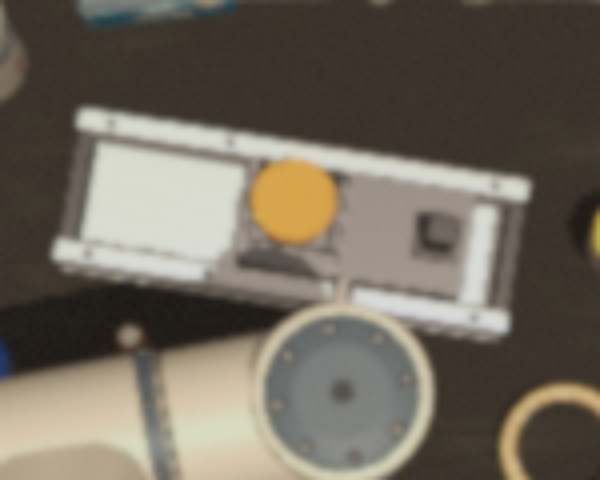

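```bash
python3 -m jog '{"grip":[1,1,1,1,1],"delta_pos":[[0,0,6],[0,0,12],[0,0,18],[0,0,20],[0,0,20]],"dr":[[0,0,0],[0,0,0],[0,0,0],[0,0,0],[0,0,0]]}' 40; python3 st.py;  python3 -m jog '{"grip":[1,1,1,1],"delta_pos":[[0,0,1.5],[0,0,3],[0,0,4],[0,0,4]],"dr":[[0,0,0],[0,0,0],[0,0,0],[0,0,0]]}' 40; python3 st.py
```

```text
time: 15.47
eef_pos: [492.8, -74.5, 26.4]
ee_rot: [-0.453, 0.544, -0.543, 0.452]
wrist_force: [-0.6, -0.9, -0.0]
opening: 0.2
15.4667 [-131.79    1.5    26.41] Fdock [-0.5 -1.  -0. ] 0.17082190175765602
time: 15.8
eef_pos: [496.0, -75.1, 26.3]
ee_rot: [-0.453, 0.544, -0.543, 0.452]
wrist_force: [0.6, 0.3, -0.4]
opening: 0.1
15.8 [-128.6     1.44   26.26] Fdock [ 0.5  0.4 -0.4] 0.11175515565022155
```

```bash
python3 -m jog '{"grip":[1,1,1,1],"delta_pos":[[0,0,1],[0,0,2],[0,0,3],[0,0,3]],"dr":[[0,0,0],[0,0,0],[0,0,0],[0,0,0]]}' 40; python3 st.py;  python3 -m jog '{"grip":[1,1,1,1],"delta_pos":[[0,0,1],[0,0,2],[0,0,3],[0,0,3]],"dr":[[0,0,0],[0,0,0],[0,0,0],[0,0,0]]}' 40; python3 st.py
```

```text
time: 16.13
eef_pos: [498.8, -75.7, 26.2]
ee_rot: [-0.453, 0.544, -0.543, 0.452]
wrist_force: [-0.4, 1.2, -0.4]
opening: -0.0
16.1333 [-125.75    1.4    26.16] Fdock [-0.6  1.1 -0.4] -0.023204283140951017
time: 16.47
eef_pos: [498.7, -76.0, 25.6]
ee_rot: [-0.454, 0.546, -0.541, 0.45]
wrist_force: [-9.1, 3.7, 6.6]
opening: -0.1
16.4667 [-125.75    1.11   25.56] Fdock [-9.6  2.   6.6] -0.07703454186868589
```

```bash
python3 -m jog '{"grip":[1,1,1,1,1],"delta_pos":[[0,0,1],[0,0,2],[0,0,3],[0,0,4],[0,0,4]],"dr":[[0,0,0],[0,0,0],[0,0,0],[0,0,0],[0,0,0]]}' 40; python3 st.py; python3 -m jog '{"grip":[1,1,1,1,1,1,1,1,1,1],"delta_pos":[[0,0,-10],[0,0,-25],[0,-20,-30],[0,-60,-30],[0,-100,-30],[0,-140,-60],[0,-160,-100],[0,-160,-140],[0,-160,-170],[0,-160,-170]],"dr":[[0,0,0],[0,0,0],[0,0,0],[0,0,0],[0,0,0],[0,0,0],[0,0,0],[0,0,0],[0,0,0],[0,0,0]]}' 40
python3 st.py
python3 - <<'E'
from h import *
from bench import arm
h0=load("side")
for n in("side","top"):
    c=arm.read_camera(n);np.savez(n+"8.npz",**c)
    b=(200,120,360,260) if n=="side" else (185,110,335,230)
    im=c["pixels"][b[1]:b[3],b[0]:b[2],::-1]
    if n=="side": im=np.hstack([h0["pixels"][190:260,240:310,::-1],c["pixels"][190:260,240:310,::-1]]); im=cv2.resize(im,None,fx=5.5,fy=5.5)
    else: im=cv2.resize(im,None,fx=4,fy=4)
    cv2.imwrite(f"pics/{n}8.png",im)
    h=cv2.cvtColor(c["pixels"],cv2.COLOR_RGB2HSV);k=cv2.inRange(h,(10,100,150),(24,255,255));k[:135]=0;k[185:]=0;k[:,:200]=0;k[:,310:]=0
    if n=="top":
        v,u=np.where(k>0);print(len(u),w2d(plane(c,u.mean(),v.mean(),85)))
E
```

```text
time: 16.88
eef_pos: [498.5, -76.4, 24.7]
ee_rot: [-0.456, 0.548, -0.54, 0.448]
wrist_force: [-18.1, 7.0, 13.2]
opening: -0.3
16.8833 [-125.85    0.69   24.73] Fdock [-19.1   3.7  13.2] -0.3451458257611788
time: 17.72
eef_pos: [334.0, -46.1, 187.3]
ee_rot: [-0.452, 0.544, -0.543, 0.453]
wrist_force: [-1.2, -1.1, -0.0]
opening: 0.1
17.7167 [-293.12    0.74  187.29] Fdock [-0.9 -1.3 -0. ] 0.13497971265613345
366 [ 8.61402665 46.69969753 85.        ]
```

View pics/side8.png

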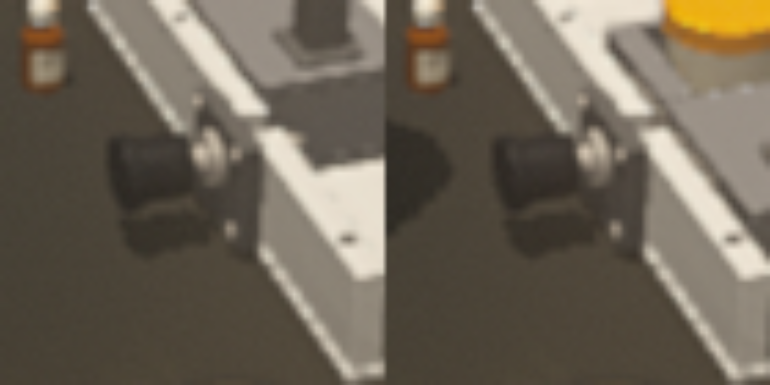

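View pics/top8.png

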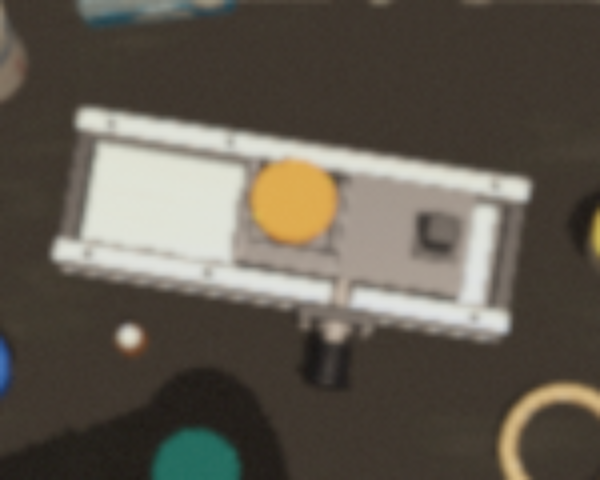

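```bash
python3 - <<'E'
from h import *
for n,b in(("side",(254,208,276,236)),("top",(254,192,280,214))):
    A=load(n)["pixels"];B=load(n,8)["pixels"]
    a,bb,c,d=b
    g=lambda I:cv2.GaussianBlur(cv2.cvtColor(I,cv2.COLOR_RGB2GRAY)[bb:d,a:c].astype(np.float32),(0,0),.8)
    U=g(A);V=g(B);M=np.array([[1,0,0],[0,1,0]],np.float32)
    cc,M=cv2.findTransformECC(U,V,M,cv2.MOTION_TRANSLATION,(3,200,1e-6))
    C=load(n)
    p=np.array(proj(C,d2w(-97,0,40)));q=np.array(proj(C,d2w(-107,0,40)))
    print(n,cc,M[:,2],"px per 10mm out",(q-p), "pull mm",10*M[:,2]@(q-p)/((q-p)@(q-p)))
    P=cv2.cvtColor(B,cv2.COLOR_RGB2HSV)
t=load("top");t8=load("top",8)
g=t8["pixels"].max(-1)[154+5:190,248:312]
for nm,c in(("0",t),("8",t8)):
    for pn,box in(("vial",(210,188,225,202)),("spare",(330,155,358,182)),("tape",(305,200,346,240))):
        a,b,cc,d=box;S=c["pixels"][b:d,a:cc];k=S.max(-1)>110
        v,u=np.where(k);print(nm,pn,(u.mean()+a).round(2),(v.mean()+b).round(2))
E
```

```text
side 0.9996312787529879 [0.03083736 0.01076892] px per 10mm out [-3.80409017  0.67153208] pull mm -0.07376758369163981
top 0.9997300448013409 [-0.00194399  0.00420677] px per 10mm out [-0.54439452  3.29141944] pull mm 0.013391539959723375
0 vial 217.24 194.0
0 spare 343.89 168.16
0 tape 325.98 222.03
8 vial 217.08 194.05
8 spare 343.88 168.16
8 tape 326.07 221.91
```

```bash
python3 -c "
from bench import arm
print(arm.sign_off())"
```

```text
the job is handed in; nothing more can be done
None
```

I pulled the knob out to its detent, slid the carriage by its post past the withdrawn pin, and pushed the knob off the detent so the pin rested on the carriage. Sweeping the carriage towards -y, I felt the pin drop in: the carriage stopped against about 9 N. I then pushed the knob home, backed the arm clear and handed the job in at about 18 s of the 64 s allowed. The hand-in reports no verdict.

**Last checks:**
- **Knob:** it lies within about 0.1 mm of its starting home position in both views, and it did not move under a 19 N push.
- **Carriage:** its middle is at about y = -1 mm, judged from the cup's lid. I did not measure its height or tilt separately, but it looks flat in the pictures.
- **Cup:** it stands upright in its nest.
- **Things round the dock:** the vial, tape and spare cup have not moved, to within 0.2 pixel (about 0.5 mm).
- **Arm:** it is clear of everything, with wrist force near zero.

**Disagreements:** closing on the knob showed it 1 to 3 mm further along y than my camera estimate, and I allowed for that. The lid also reads 5 to 9 mm towards the back of the dock, probably from loose play in the nest, the carriage's sideways play and calibration.

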